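Clamp a square tube in a welding fixture with the cam lever

TASK

Using only a fingertip, push the square tube along the fence of the welding fixture until its open end butts against the end stop, then push the red-knobbed cam lever all the way round so that the tube is clamped tight. Do not lift the tube or take it or the lever between the fingers, and leave the other things on the table where they are.

Things in the scene. Friction and masses are not known exactly. Their poses are not given: they have to be found in the camera images.
- fixture: Dark steel base plate of the fixture, 190 x 325 x 12 mm, fixed to the table; its place and yaw differ from start to start. The numbers below are in its frame, in mm: origin on the table top, z up. The plate covers x -75 to 115, y -195 to 130, top at z 12. On it stand the fence, the end stop and the cam lever. The tube lies along y and moves towards +y.
- fence: Blue steel fence, 24 x 290 x 40 mm, on the plate along y, on the side nearer the robot. Origin: middle of the lower edge of its working face (fixture x -40, y -35, z 12). The face looks to the fixture's +x, and the fence is as tall as the tube.
- end_stop: Blue steel block, 50 x 22 x 40 mm, at the +y end of the fence. Origin: middle of the lower edge of its working face (fixture x -15, y 90, z 12); the face looks to the fixture's -y.
- tube: Loose bare-metal square tube, 40 x 40 mm, 180 mm long, about 0.55 kg, lying on the plate along the fence. Origin: centre of its underside; its y runs along the tube, z up. The +y end is open and faces the end stop, 20 to 60 mm short of it at the start; the -y end is closed by a flush welded cap. It has 1 to 2.5 mm of play off the fence; the cam takes that up.
- tube_cap (a point): Centre of the outer face of the tube's cap (-y end), 20 mm above the base plate: push here towards +y. The cap is 40 x 40 mm.
- home (a point): Point fixed to the fixture (its x -20, y -90, z 32), axes as the fixture's: tube_cap is here when the tube butts against the end stop and lies against the fence.
- cam_lever (a joint): Turn of the lever about its upright pivot, rad. 0: open, lever along the fixture's +x (starts at 0 to 0.3); grows clockwise from above, towards the fixture's -y; 1.6: its stop, lever along the tube, fully clamped. It stays where it is left (some 2 N at the knob move it). With the tube on the fence the cam touches it from about 1.38 on; then up to some 15 N are needed.
- pivot (a point): Point on the lever's pivot axis at the height of the knob's centre (fixture x 23.4, y 0, z 77), axes as the fixture's.
- lever_arm: Arm of the cam lever. Origin: centre of its red ball knob, 28 mm in diameter, 95 mm from the pivot axis, 77 mm above the table. Its x axis points from the pivot to the knob, z up. The 10 mm round steel rod of the lever falls from the knob to 66 mm above the table at 26 mm from the pivot. Below the rod is free space down to the plate, except for the cam within 24 mm of the pivot.
- cam: Brass cam disc, 40 mm in diameter, 30 mm thick, 4 mm off-centre, fixed under the lever on its pivot; its underside 18 mm above the table. Origin: on the pivot axis, 12 mm above the table. It presses the tube's long side towards the fence.
- offcut: Bystander: piece of the same square tube, 70 mm long, lying on the table. Origin: centre of its underside.
- pin: Bystander: loose steel locating pin, 16 mm shank, 28 mm head, about 50 mm tall, standing on the base plate near its corner beyond the lever, at about fixture x 78 to 90, y 85 to 95. Origin: centre of its foot.
- magnet: Bystander: red magnetic welding square, about 90 x 85 x 20 mm, lying on the table close by the base plate's +x edge (fixture x about 180, y -170 to -110). Origin: middle of its underside.
- spray_can: Bystander: blue spray can with yellow cap, 65 mm in diameter, 190 mm tall, standing left of the fixture. Origin: centre of its foot.
- tape_measure: Bystander: yellow tape measure, 34 x 80 x 62 mm, standing left of the fixture. Origin: centre of its underside.
- wire_brush: Bystander: wire brush with wooden back, 280 x 28 x 33 mm, lying right of the fixture. Origin: centre of its underside.
- chipping_hammer: Bystander: welder's chipping hammer, 285 mm long, lying at the left. Origin: under the middle of its shaft.
There are look-alikes about, which are no part of the job. What is shaped like the tube but green, pink or purple is not meant.

How it is judged:
On the way, in this order (a step that is already met when the one before it is completed fails the run):
1. the tube butts against the end stop (within 2 mm) while the lever is still open (y of tube_cap in the frame of home between -0.002 and 0.004 m and value of joint cam_lever below 0.9 rad), for 0.2 s.
2. the cam lever is swung round and presses the tube (value of joint cam_lever above 1.45 rad and contact force between cam and tube above 4 N), for 0.2 s.
At the end, for the whole second after the job is handed in: The tube butts against the end stop (within 2 mm) and lies flat on the plate and straight along the fence (within 2 mm), the cam lever is at 1.45 rad or more (within 9 degrees of its stop), the cam presses the tube and the tube the fence with more than 4 N, and all is at rest (all of step 2 and y of tube_cap in the frame of home between -0.002 and 0.004 m and x of tube_cap in the frame of home between -0.003 and 0.002 m and z of tube_cap in the frame of home between -0.003 and 0.003 m and angle between the y axis of tube and the y axis of fixture, either way round below 0.015 rad and contact force between fence and tube above 4 N and linear speed of tube below 0.01 m/s and velocity of joint cam_lever below 0.05 rad/s); the robot touches nothing.
It fails at once if the tube is lifted or tipped (more than 8 mm or 0.15 rad) (z of tube_cap in the frame of home above 0.008 m or angle between tube's own z axis and vertical above 0.15 rad).
It fails at once if the lever is taken between the fingers (x of the grasp point in the frame of lever_arm between -0.07 and 0.014 m and y of the grasp point in the frame of lever_arm between -0.009 and 0.009 m and z of the grasp point in the frame of lever_arm below 0.012 m).
It fails at once if the tube is taken between the fingers (x of the grasp point in the frame of tube between -0.014 and 0.014 m and y of the grasp point in the frame of tube between -0.086 and 0.086 m and z of the grasp point in the frame of tube below 0.04 m).
It fails at once if a bystander is moved (more than 15 mm) (distance of any of offcut, pin, magnet, spray_can, tape_measure, wire_brush, chipping_hammer from where it was at the start of the episode above 0.015 m).
It also fails if it takes over 43 s, if anything falls off the work surface, if the arm or the gripper's body presses on something with over 40 N, if the wrist force passes 120 N, or if a joint passes its speed limit or range.

ROBOT

A 6-joint arm with a two-finger parallel gripper is mounted at the origin on the work surface. World frame = base frame: x ahead of the robot, y to its left, z up, the work surface at z = 0. Lengths are in m, angles in rad, forces in N, time in s.
With the tool pointing down it reaches from about 0.275 to 0.725 m from the base axis. Payload 5.6 kg.
Tool frame: the origin (TCP) lies on the centre line of the jaws, within the pads' length; the fingertips stand 22 mm ahead of it and the grasp point (between the pads) lies 3 mm ahead of it (manip.tcp_to_tips is the distance from the TCP to the fingertips, in m); z points along the fingers, y is the direction in which the jaws open and shut (so a half turn about z gives the same grasp; the last joint's range is limited). The gripper opens to 85 mm and grips with 20 to 120 N. Pads are 22 mm wide; open, the fingers measure 114 mm over their backs; the gripper's body (76 mm by 85 mm) begins 54 mm behind the grasp point. The pads swing forward as they close: fully open they stand 13 mm farther back than shut.
Start: joints at [-0.902, 0.255, 0.108, 0, -1.424, -0.285], TCP at [0.206, -0.51, 0.253] pointing down, gripper open.
Joint ranges: [-2.95, 2.95], [-1.21, 1.97], [-1.09, 1.5], [-2.87, 1.71], [-2.94, -0.07], [-3.05, 3.05]. Speed limits (rad/s): [2.57, 2.57, 3.14, 3.14, 3.14, 3.14].

INTERFACE

Orientations are given as a unit quaternion [w, x, y, z].
In Python, from station import manip gives the robot as it stands.
- The arm moves only by the shell command python3 -m inch 'ROWS' [FORCE]. ROWS is JSON, a list of rows, each a list of 3 entries, a list of its own where there are three numbers: the shift along the tool's x, y, z in cm, then the turn, a rotation vector about the tool's x, y, z in degrees, then the closure, from 0 (fully open) to 1 (shut). In form: [[[x, y, z], [ax, ay, az], jaw], ...]. A call has 1 to 8 rows; each row is the pose to reach, as a shift and turn from the pose commanded when the call began, along the tool's axes at that moment; what a row does not reach only later rows make up. A row lasts 1/8 s, in which the tool goes at most 62.5 mm and 10.7 degrees, less where a joint would pass 70% of its speed; a pose out of reach is approached as far as the arm can. A call with a gripper value outside its range is refused whole. The fingers move at their own pace and stop on an object; FORCE is the grip in N (left out, the last holds). Time passes only in rows, so rows that repeat a pose let the fingers close. It gives the time, the measured TCP pose, the force and the opening at its end, in the units of the state.
- manip.read_state(): the state, without advancing time (a new reading comes with each control period).
- manip.get_image(name): name is "side" or "top" or "wrist"; returns the picture (400x640x3 uint8, blue, green, red); there is no depth.
- manip.calibration(name): a dict with "K" (3x3 intrinsics, pixels), "k1" (the pictures are not rectified: a ray, as slopes to the right and down, at radius r is drawn at 1 + k1 r^2 times it, then the intrinsics apply), "pose" (4x4, takes a point from camera to world coordinates). Camera axes: x right, y up, looking along -z (the intrinsics and any distortion apply to the point x, -y, -z); pixel columns grow to the right and rows downward; lengths in m; the calibration is good to about 2 mm. A picture is of the moment at which its call begins: read the wrist's pose just before it. calibration takes no time and is no camera call; for the wrist camera it gives the pose at the moment of the call.
- manip.job_done(): hands the job in, once; it reports no verdict.
The state is a dict: "time_s": time; "q": joint angles; "joint_velocities": joint speeds; "tau": joint torques, N m; "position": TCP position; "tcp_rot": TCP orientation; "force": force on the tool from outside, world axes, zero at the start; "torque": the same for the moment, N m; "finger_gap": finger opening in m.
Only numpy, scipy, OpenCV 4.12 (cv2) and the standard library are available. Lean on these libraries where they do the work, as an engineer would, in place of code of your own. Each camera call takes 0.05 s, during which the arm holds its last target. There are 200 camera calls.

## Working session

There is one attempt and no reset: what is moved stays moved. The work goes in short steps, Python scripts to look and compute and a shell command to move; the robot and the scene stay as the last step left them, time stands still between calls to the robot, and variables do not carry over. Pictures are saved under pics/ and viewed, about 8 in all and at most 12, crops included, and the job is handed in when it is done.

```bash
mkdir -p pics; ls; python3 - <<'E'
from station import manip
import cv2
for n in ("top","side"):
    im=manip.get_image(n); cv2.imwrite(f"pics/{n}0.png",im)
    c=manip.calibration(n); print(n,c["K"],c["k1"],c["pose"])
s=manip.read_state(); print(s["position"],s["tcp_rot"],s["time_s"],s["force"],s["finger_gap"],manip.tcp_to_tips)
E
```

```text
pics
top [[485.19398245   0.         309.44080255]
 [  0.         485.19398245 195.98713242]
 [  0.           0.           1.        ]] -0.07674181056318641 [[ 0.01213806  0.9807066  -0.19510828  0.26835003]
 [-0.9998844   0.01369124  0.00661389  0.0356347 ]
 [ 0.00915756  0.19500544  0.98075941  1.49113805]
 [ 0.          0.          0.          1.        ]]
side [[442.74637332   0.         318.21128819]
 [  0.         442.74637332 201.46087567]
 [  0.           0.           1.        ]] -0.06162401969349336 [[-0.829749    0.40920729 -0.37956027  0.0858372 ]
 [-0.55804348 -0.59581221  0.57757709  0.76553664]
 [ 0.01020212  0.69105514  0.72273004  0.98822565]
 [ 0.          0.          0.          1.        ]]
[ 0.20586081 -0.50958937  0.25249024] [-1.82194084e-04 -1.90706028e-01  9.81646830e-01  8.23960877e-04] 0.1 [-0.36975252 -0.72399642  0.84708049] 0.08534908062369254 0.022
```

View pics/top0.png

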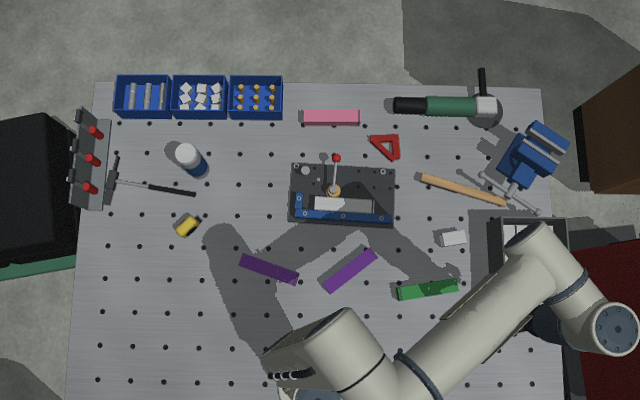

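View pics/side0.png

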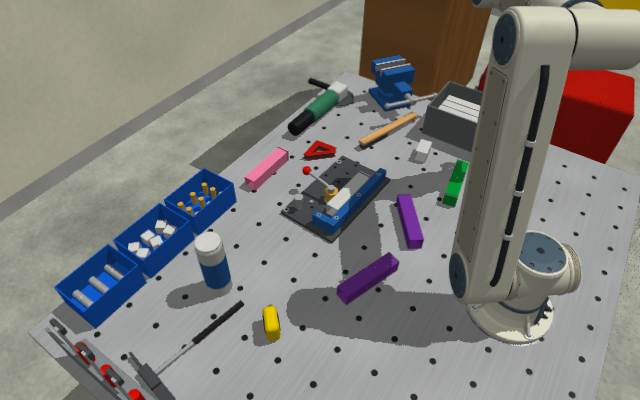

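```bash
python3 - <<'E'
import cv2,numpy as np
a=cv2.imread("pics/top0.png")[148:238,276:406]; cv2.imwrite("pics/topc.png",cv2.resize(a,None,fx=6,fy=6,interpolation=cv2.INTER_CUBIC))
a=cv2.imread("pics/side0.png")[150:250,270:400]; cv2.imwrite("pics/sidec.png",cv2.resize(a,None,fx=6,fy=6,interpolation=cv2.INTER_CUBIC))
E
cat > h.py <<'E'
import numpy as np,cv2
from station import manip
def ray(name,uv,c=None):
    c=c or manip.calibration(name); K=np.array(c["K"]);P=np.array(c["pose"])
    d=(np.array(uv,float)-K[:2,2])/K[[0,1],[0,1]]
    x=d.copy()
    for _ in range(20): x=d/(1+c["k1"]*(x@x))
    v=P[:3,:3]@np.array([x[0],-x[1],-1]); return P[:3,3],v
def onplane(name,uv,z,c=None):
    o,v=ray(name,uv,c); return (o+v*(z-o[2])/v[2])[:2]
def proj(name,p,c=None):
    c=c or manip.calibration(name); K=np.array(c["K"]);P=np.array(c["pose"])
    q=P[:3,:3].T@(np.array(p)-P[:3,3]); s=np.array([q[0],-q[1]])/-q[2]
    return s*(1+c["k1"]*(s@s))*K[[0,1],[0,1]]+K[:2,2]
E
```

```text
(no output)
```

View pics/topc.png

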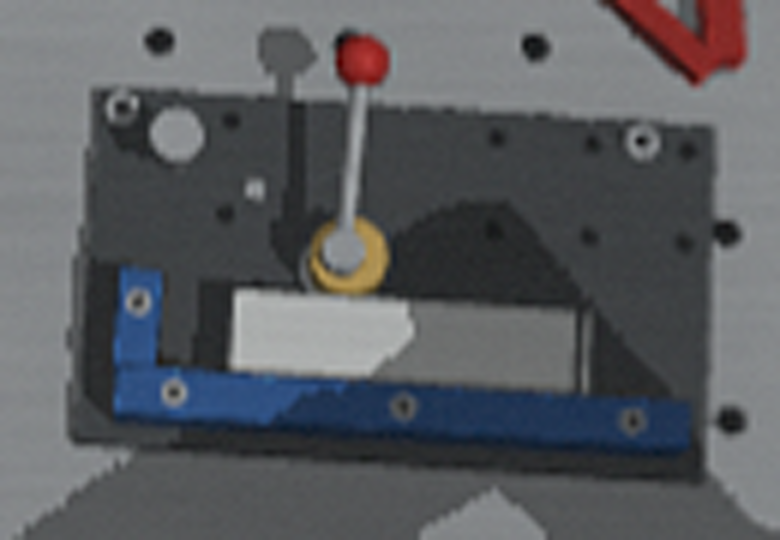

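View pics/sidec.png

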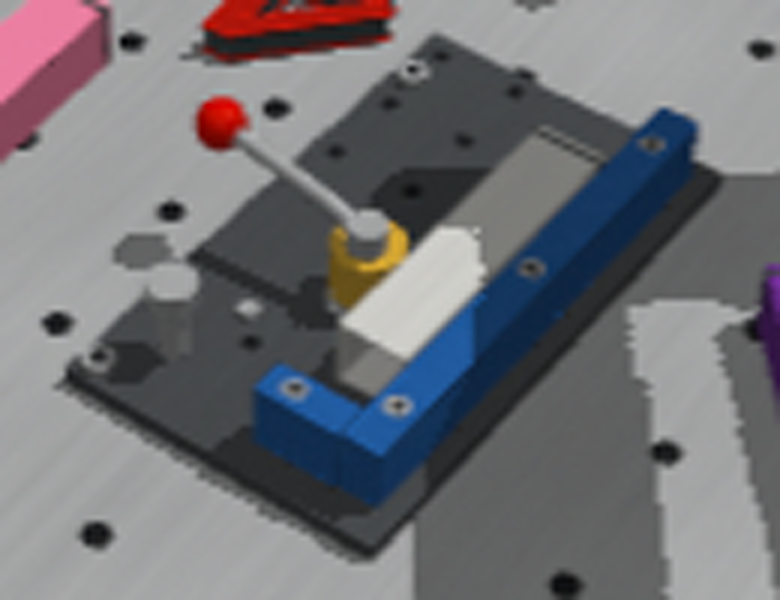

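```bash
cat > fit.py <<'E'
from h import *
F=np.array([[115,130],[115,-195],[-75,130],[-75,-195]])/1e3
T={"top":(276,148,[(95,90),(714,126),(70,441),(703,480)]),"side":(270,150,[(72,372),(437,38),(370,548),(720,178)])}
W=[];
g=lambda n,p:((p[0]+.5)/6-.5+T[n][0],(p[1]+.5)/6-.5+T[n][1])
def rigid(F,W):
    fc,wc=F.mean(0),W.mean(0); H=(F-fc).T@(W-wc); th=np.arctan2(H[0,1]-H[1,0],H[0,0]+H[1,1])
    R=np.array([[np.cos(th),-np.sin(th)],[np.sin(th),np.cos(th)]]); return th,R,wc-R@fc
for n in T:
    w=np.array([onplane(n,g(n,p),.012) for p in T[n][2]]); W.append(w)
    th,R,t=rigid(F,w); print(n,th,t,((F@R.T+t-w)*1e3).round(1).tolist())
th,R,t=rigid(np.vstack([F,F]),np.vstack(W)); print(th,t)
inv=lambda w:((R.T@(w-t))*1e3).round(1)
for nm,n,p,z in [("knob","top",(362,60),.077),("knob","side",(220,122),.077),("pivtop","top",(345,250),.085),
 ("capTop+x","top",(592,308),.052),("capTop-x","top",(585,394),.052),("seam","top",(577,350),.052),("openTop+x","top",(235,289),.052),("openTop-x","top",(230,370),.052),
 ("capTopside","side",(543,127),.052),("capTopside2","side",(606,160),.052),("openTopside","side",(343,322),.052),
 ("stop face","top",(160,320),.052),("pin","top",(177,135),.06),("magnet","top",(700,80),.02)]:
    print(nm,n,inv(onplane(n,g(n,p),z)))
E
python3 fit.py
```

```text
top -0.04793730920496674 [ 0.54997461 -0.04097202] [[1.9, -0.4], [0.9, 0.8], [-1.6, -0.5], [-1.2, 0.1]]
side -0.05390544463815525 [ 0.54735796 -0.03923825] [[3.9, 2.5], [1.6, -1.8], [-3.1, 2.6], [-2.4, -3.2]]
-0.050895587477872505 [ 0.54866534 -0.04010546]
knob top [121.   -6.2]
knob side [120.8  -6.4]
pivtop top [20.9 -2.5]
capTop+x top [   6.3 -130.2]
capTop-x top [ -37.9 -128.3]
seam top [ -15.7 -123.4]
openTop+x top [ 4.4 50.3]
openTop-x top [-37.1  50.3]
capTopside side [   1.4 -127.9]
capTopside2 side [ -38.3 -126.5]
openTopside side [ 1.8 49.5]
stop face top [-13.9  87. ]
pin top [80.3 84.5]
magnet top [ 138.3 -186.9]
```

```bash
cat > goal.py <<'E'
# usage: goal.py fx_mm fy_mm z_tcp_m : shift/turn in tool axes (cm/deg), tool y -> fixture y
import sys; from h import *
from scipy.spatial.transform import Rotation as Ro
th,t=-0.0505,np.array([.549,-.0402])
R=np.array([[np.cos(th),-np.sin(th)],[np.sin(th),np.cos(th)]])
s=manip.read_state(); q=s["tcp_rot"]; C=Ro.from_quat([q[1],q[2],q[3],q[0]]).as_matrix()
p=np.array(s["position"]); f=R.T@(p[:2]-t)*1e3
print("t",round(s["time_s"],2),"fixture xy",f.round(1),"z",p[2].round(4),"gap",s["finger_gap"],"F_fix",(R.T@np.array(s["force"])[:2]).round(1),np.array(s["force"])[2].round(1))
G=np.zeros((3,3)); G[:2,1]=R[:,1]; G[:2,0]=-R[:,0]; G[2,2]=-1
print("turn",np.degrees(Ro.from_matrix(C.T@G).as_rotvec()).round(2))
for a in sys.argv[1:]:
    x,y,z=map(float,a.split(',')); w=np.append(R@np.array([x,y])/1e3+t,z)
    print(a,"shift cm",(C.T@(w-p)*100).round(2))
E
python3 goal.py -17,-170,.25 -17,-170,.058
```

```text
t 0.1 fixture xy [-319.  -486.1] z 0.2525 gap 0.08534908062369254 F_fix [-0.3 -0.7] 0.8
turn [ 9.000e-02 -2.000e-02  2.488e+01]
-17,-170,.25 shift cm [-40.7   15.97   0.27]
-17,-170,.058 shift cm [-40.7   15.94  19.47]
```

```bash
python3 -m inch '[[[-6,2.3,0],[0,0,8],1],[[-12,4.6,0],[0,0,16],1],[[-18,6.9,0],[0,0,24.9],1],[[-24,9.2,0],[0,0,24.9],1],[[-30,11.5,0],[0,0,24.9],1],[[-36,13.8,0],[0,0,24.9],1],[[-40.7,16,0],[0,0,24.9],1],[[-40.7,16,0.3],[0,0,24.9],1]]' 40
python3 goal.py -17,-170,.11 -17,-170,.058; python3 - <<'E'
from h import *
cv2.imwrite("pics/w1.png",manip.get_image("wrist"))
E
```

```text
time_s: 1.1
position: [0.5255, -0.206, 0.2489]
tcp_rot: [-0.001, 0.023, 1.0, 0.0]
force: [-0.3, 0.2, -1.2]
finger_gap: -0.0
t 1.1 fixture xy [ -15.1 -166.8] z 0.2489 gap -4.943808000662217e-06 F_fix [-0.3  0.1] -1.2
turn [ 0.05 -0.09  0.25]
-17,-170,.11 shift cm [ 0.18 -0.33 13.89]
-17,-170,.058 shift cm [ 0.17 -0.34 19.09]
```

View pics/w1.png

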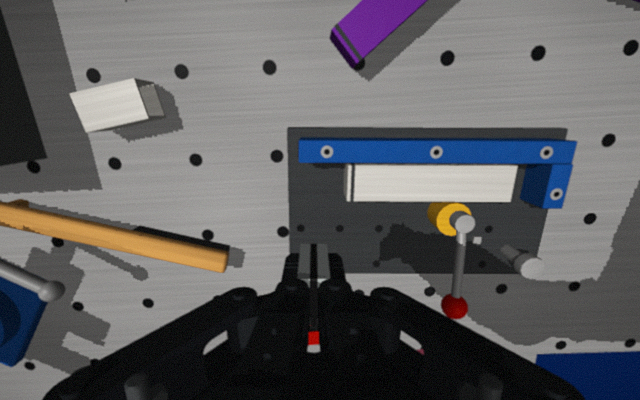

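```bash
python3 - <<'E'
from h import *
th,t=-0.0505,np.array([.549,-.0402]); R=np.array([[np.cos(th),-np.sin(th)],[np.sin(th),np.cos(th)]])
for n,uv,z in [("capL -x",(346,165),.052),("capL +x",(347,201),.052),("plate -75,-195",(289,128),.012),("plate -75,130",(567,129),.012),("plate 115,-195",(289,273),.012),("fence -64,-180",(300,141),.052),("fence -40,-180",(299,162),.052),("stop 10,112",(565,208),.052),("open",(518,165),.052),("knob",(455,307),.077)]:
    print(n,((R.T@(onplane("wrist",uv,z)-t))*1e3).round(1))
E
```

```text
capL -x [ -36.9 -133.5]
capL +x [   3.1 -131. ]
plate -75,-195 [ -73.1 -196.5]
plate -75,130 [-72.1 123.6]
plate 115,-195 [ 115.3 -200.5]
fence -64,-180 [ -61.9 -182.2]
fence -40,-180 [ -40.  -183.5]
stop 10,112 [ 10.6 109.6]
open [-37.1  48.7]
knob [120.6  -7.4]
```

```bash
python3 -m inch '[[[0.2,-0.3,5],[0,0,0.2],1],[[0.2,-0.3,10],[0,0,0.2],1],[[0.2,-0.3,12],[0,0,0.2],1],[[0.2,-0.3,12],[0,0,0.2],1]]'; python3 goal.py -17,-170,.058
```

```text
time_s: 1.65
position: [0.5193, -0.2129, 0.1287]
tcp_rot: [-0.002, 0.028, 1.0, 0.0]
force: [0.0, 0.1, 0.1]
finger_gap: -0.0003
t 1.65 fixture xy [ -20.9 -173.9] z 0.1287 gap -0.0002886511465510747 F_fix [0.  0.1] 0.1
turn [ 0.02 -0.24 -0.3 ]
-17,-170,.058 shift cm [-0.42  0.39  7.07]
```

```bash
python3 -m inch '[[[-0.3,0,3.5],[0,0,0],1],[[-0.3,0,7],[0,0,0],1],[[-0.3,0,7],[0,0,0],1],[[-0.3,0.8,7],[0,0,0],1],[[-0.3,1.6,7],[0,0,0],1],[[-0.3,1.6,7],[0,0,0],1]]'; python3 goal.py -17,-100,.058;  python3 - <<'E'
from h import *
cv2.imwrite("pics/s2.png",cv2.resize(manip.get_image("side")[130:260,240:430],None,fx=4,fy=4))
E
```

```text
time_s: 2.4
position: [0.5259, -0.1957, 0.0616]
tcp_rot: [0.001, 0.027, 1.0, -0.0]
force: [0.3, 0.2, 0.2]
finger_gap: 0.0
t 2.4 fixture xy [ -15.2 -156.4] z 0.0616 gap 2.263904249041511e-05 F_fix [0.3 0.2] 0.2
turn [-0.01  0.13 -0.15]
-17,-100,.058 shift cm [0.2  5.64 0.36]
```

View pics/s2.png

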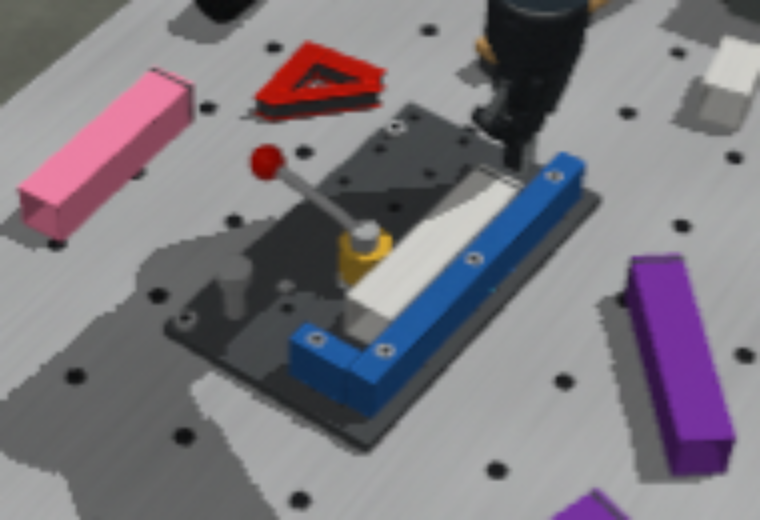

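```bash
python3 -m inch '[[[0.3,0.5,0.2],[0,0,0],1],[[0.3,1.0,0.2],[0,0,0],1],[[0.3,1.5,0.2],[0,0,0],1],[[0.3,2.0,0.2],[0,0,0],1],[[0.3,2.5,0.2],[0,0,0],1],[[0.3,3,0.2],[0,0,0],1],[[0.3,3.5,0.2],[0,0,0],1],[[0.3,3.5,0.2],[0,0,0],1]]'; python3 goal.py -17,-100,.058
```

```text
time_s: 3.45
position: [0.5241, -0.1604, 0.0582]
tcp_rot: [0.0, 0.027, 1.0, 0.0]
force: [-0.1, -0.2, 0.5]
finger_gap: -0.0002
t 3.45 fixture xy [ -18.8 -121.3] z 0.0582 gap -0.0001587197391033843 F_fix [-0.1 -0.2] 0.5
turn [ 0.05  0.   -0.2 ]
-17,-100,.058 shift cm [-0.17  2.13  0.02]
```

```bash
python3 -m inch '[[[0,0.3,0],[0,0,0],1],[[0,0.6,0],[0,0,0],1],[[0,0.9,0],[0,0,0],1],[[0,1.2,0],[0,0,0],1],[[0,1.2,0],[0,0,0],1]]'; python3 goal.py;  python3 -m inch '[[[0,0.2,0],[0,0,0],1],[[0,0.4,0],[0,0,0],1],[[0,0.4,0],[0,0,0],1]]'; python3 goal.py
```

```text
time_s: 4.08
position: [0.5247, -0.1487, 0.0583]
tcp_rot: [0.0, 0.027, 1.0, 0.0]
force: [0.7, -1.6, -1.4]
finger_gap: 0.0001
t 4.08 fixture xy [ -18.8 -109.6] z 0.0583 gap 6.998655661529672e-05 F_fix [ 0.8 -1.6] -1.4
turn [ 0.03  0.   -0.21]
time_s: 4.45
position: [0.5249, -0.1456, 0.0583]
tcp_rot: [-0.0, 0.027, 1.0, -0.0]
force: [-0.6, -5.3, -1.7]
finger_gap: -0.0002
t 4.45 fixture xy [ -18.7 -106.5] z 0.0583 gap -0.00023213438557542797 F_fix [-0.3 -5.3] -1.7
turn [-0.05 -0.01 -0.21]
```

```bash
for i in 1 2; do python3 -m inch '[[[0,0.2,0],[0,0,0],1],[[0,0.2,0],[0,0,0],1],[[0,0.2,0],[0,0,0],1]]' >/dev/null; python3 goal.py|head -1; done;  python3 - <<'E'
from h import *
cv2.imwrite("pics/s3.png",cv2.resize(manip.get_image("side")[130:260,240:430],None,fx=4,fy=4))
E
```

```text
t 4.83 fixture xy [ -18.6 -106.2] z 0.0585 gap -0.0001468768726229633 F_fix [  1.  -13.1] -2.3
t 5.2 fixture xy [ -18.5 -105.9] z 0.0589 gap -0.00040180627963452386 F_fix [  1.6 -20.3] -3.4
```

View pics/s3.png

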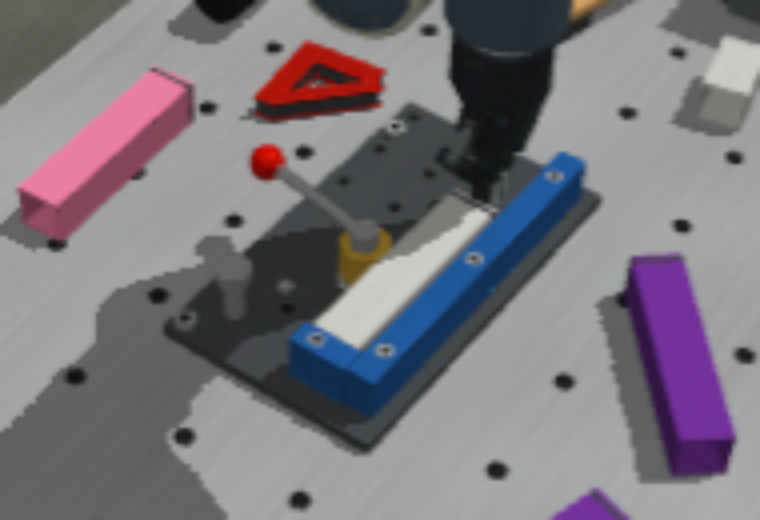

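```bash
python3 -m inch '[[[0,-1.5,0],[0,0,0],1],[[0,-3,0],[0,0,0],1],[[0,-3,-5],[0,0,0],1],[[0,-3,-10],[0,0,0],1],[[0,-3,-10.5],[0,0,0],1],[[0,-3,-10.5],[0,0,0],1]]'; python3 goal.py 88,45,.16 88,45,.082
```

```text
time_s: 6.0
position: [0.5236, -0.171, 0.1633]
tcp_rot: [0.0, 0.027, 1.0, 0.001]
force: [-0.7, 0.5, -1.3]
finger_gap: -0.0001
t 6.0 fixture xy [ -18.7 -131.9] z 0.1633 gap -9.92627278871727e-05 F_fix [-0.7  0.4] -1.3
turn [ 0.06  0.05 -0.23]
88,45,.16 shift cm [-10.6   17.73   0.36]
88,45,.082 shift cm [-10.6   17.72   8.16]
```

```bash
python3 -m inch '[[[-3,5,0],[0,0,0],1],[[-6,10,0],[0,0,0],1],[[-9,15,0],[0,0,0],1],[[-10.6,17.7,0],[0,0,0],1],[[-10.6,17.7,0],[0,0,0],1],[[-10.6,17.7,4],[0,0,0],1],[[-10.6,17.7,8.1],[0,0,0],1],[[-10.6,17.7,8.1],[0,0,0],1]]'; python3 goal.py 88,15,.082;python3 - <<'E'
from h import *
cv2.imwrite("pics/s4.png",cv2.resize(manip.get_image("side")[130:260,240:430],None,fx=4,fy=4))
E
```

```text
time_s: 7.0
position: [0.6355, -0.0013, 0.0778]
tcp_rot: [-0.005, 0.028, 1.0, -0.001]
force: [0.4, -0.4, 0.5]
finger_gap: -0.0004
t 7.0 fixture xy [84.4 43.2] z 0.0778 gap -0.0003562711843555682 F_fix [ 0.4 -0.4] 0.5
turn [-0.09 -0.55 -0.29]
88,15,.082 shift cm [-0.37 -2.82 -0.41]
```

View pics/s4.png

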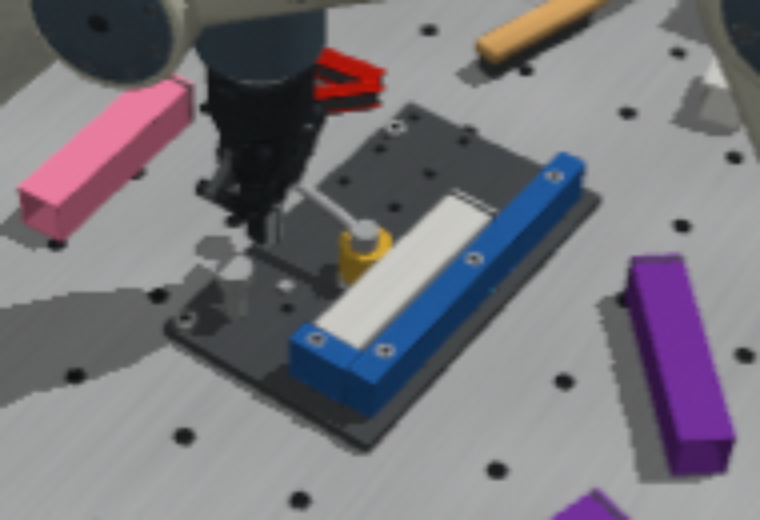

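```bash
python3 -m inch '[[[-0.4,-1.3,0],[0,0,0],1],[[-0.4,-2.5,0],[0,0,0],1],[[-0.4,-3.3,0],[0,0,0],1],[[-0.3,-4.1,0],[0,0,0],1],[[-0.2,-4.9,0],[0,0,0],1],[[0.2,-5.6,0],[0,0,0],1],[[0.6,-6.2,0],[0,0,0],1],[[0.6,-6.2,0],[0,0,0],1]]'; python3 goal.py 78.4,-23.6,.082 65,-37,.082 51,-51,.082 37.5,-55.6,.082
```

```text
time_s: 8.05
position: [0.6301, -0.0621, 0.0828]
tcp_rot: [0.001, 0.027, 1.0, 0.0]
force: [3.8, 1.6, 2.0]
finger_gap: 0.0001
t 8.05 fixture xy [ 82.1 -17.7] z 0.0828 gap 7.98847149487694e-05 F_fix [3.7 1.8] 2.0
turn [ 0.01  0.11 -0.22]
78.4,-23.6,.082 shift cm [ 0.37 -0.59  0.08]
65,-37,.082 shift cm [ 1.71 -1.93  0.07]
51,-51,.082 shift cm [ 3.1  -3.34  0.07]
37.5,-55.6,.082 shift cm [ 4.45 -3.8   0.07]
```

```bash
python3 -m inch '[[[0.4,-0.6,0.1],[0,0,0],1],[[0.8,-1.1,0.1],[0,0,0],1],[[1.3,-1.6,0.1],[0,0,0],1],[[1.8,-2.1,0.1],[0,0,0],1],[[2.3,-2.7,0.1],[0,0,0],1],[[2.7,-3.1,0.1],[0,0,0],1],[[3.1,-3.4,0.1],[0,0,0],1],[[3.1,-3.4,0.1],[0,0,0],1]]'; python3 goal.py 37.5,-55.6,.082; python3 - <<'E'
from h import *
cv2.imwrite("pics/s5.png",cv2.resize(manip.get_image("side")[130:260,240:430],None,fx=4,fy=4))
E
```

```text
time_s: 9.05
position: [0.5983, -0.0924, 0.0811]
tcp_rot: [0.002, 0.027, 1.0, 0.001]
force: [8.1, 6.1, -2.6]
finger_gap: -0.0001
t 9.05 fixture xy [ 51.9 -49.6] z 0.0811 gap -0.00012247699320738257 F_fix [7.7 6.5] -2.6
turn [ 0.15  0.2  -0.2 ]
37.5,-55.6,.082 shift cm [ 1.43 -0.6  -0.1 ]
```

View pics/s5.png

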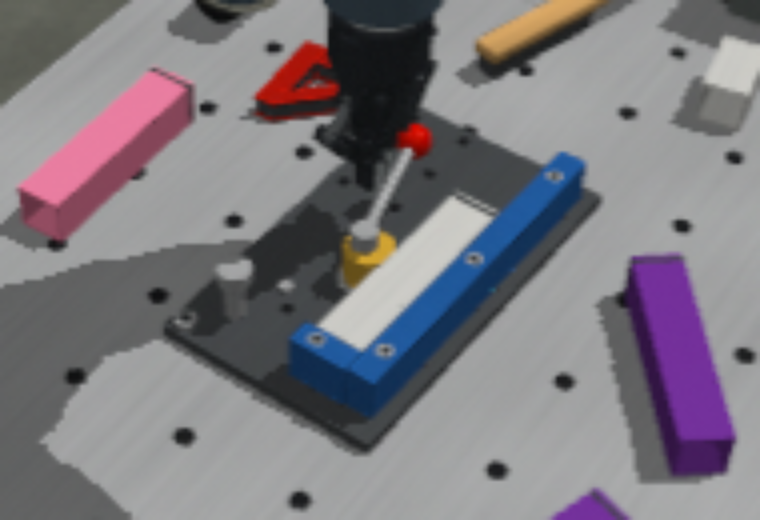

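```bash
python3 -m inch '[[[0.3,0.1,0],[0,0,0],1],[[0.6,0.1,0],[0,0,0],1],[[0.9,0,0],[0,0,0],1],[[1.1,0,0],[0,0,0],1],[[1.1,0,0],[0,0,0],1]]' >/dev/null; python3 goal.py|head -1;  python3 -m inch '[[[0.2,0,0],[0,0,0],1],[[0.4,0,0],[0,0,0],1],[[0.4,0,0],[0,0,0],1]]'>/dev/null; python3 goal.py|head -1
```

```text
t 9.72 fixture xy [ 44.2 -50.8] z 0.0814 gap -9.283486318398138e-05 F_fix [18.1  0.2] -10.2
t 10.1 fixture xy [ 41.9 -50.9] z 0.0818 gap 0.00025061901446891803 F_fix [21.5 -1.6] -12.4
```

```bash
for i in 1 2 3; do python3 -m inch '[[[0.2,0,0],[0,0,0],1],[[0.2,0,0],[0,0,0],1],[[0.2,0,0],[0,0,0],1]]' >/dev/null; python3 goal.py|head -1; done
```

```text
t 10.47 fixture xy [ 40.8 -51. ] z 0.0819 gap 0.00015832981574978057 F_fix [25.6 -2. ] -16.3
t 10.85 fixture xy [ 39.1 -51.1] z 0.082 gap -0.00015317119055071406 F_fix [25.4 -3.2] -15.4
t 11.22 fixture xy [ 39. -51.] z 0.0821 gap 7.5448600192137e-05 F_fix [31.1 -2.7] -19.8
```

```bash
for i in 1; do python3 -m inch '[[[0.2,0,0],[0,0,0],1],[[0.2,0,0],[0,0,0],1],[[0.2,0,0],[0,0,0],1]]' >/dev/null; python3 goal.py|head -1; done; python3 -m inch '[[[-1,0,0],[0,0,0],1],[[-3,0,0],[0,0,0],1],[[-4,0,-4],[0,0,0],1],[[-4,0,-10],[0,0,0],1],[[-9,0,-14],[0,0,0],1],[[-9,-5,-16],[0,0,0],1],[[-9,-10,-16],[0,0,0],1],[[-9,-15,-16],[0,0,0],1]]'; python3 - <<'E'
from h import *
a=manip.get_image("top")[148:238,276:406];b=manip.get_image("side")[145:245,260:390]
f=lambda i:cv2.resize(i,(780,i.shape[0]*6),interpolation=cv2.INTER_CUBIC)
cv2.imwrite("pics/t6.png",f(a));cv2.imwrite("pics/s6.png",f(b))
E
```

```text
t 11.6 fixture xy [ 38.8 -50.9] z 0.0826 gap 0.0005155955064380044 F_fix [36.4 -4. ] -22.4
time_s: 12.6
position: [0.6541, -0.2487, 0.2401]
tcp_rot: [-0.002, 0.027, 1.0, 0.0]
force: [0.4, 0.2, -0.7]
finger_gap: -0.0
```

View pics/t6.png

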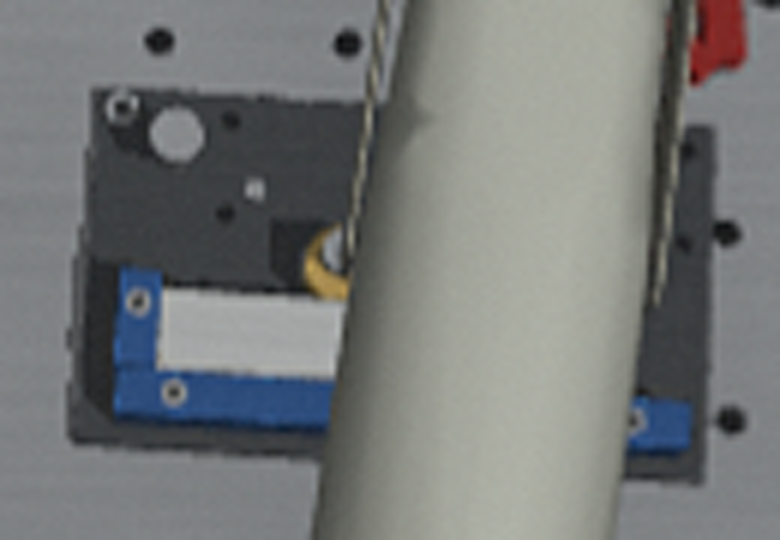

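View pics/s6.png

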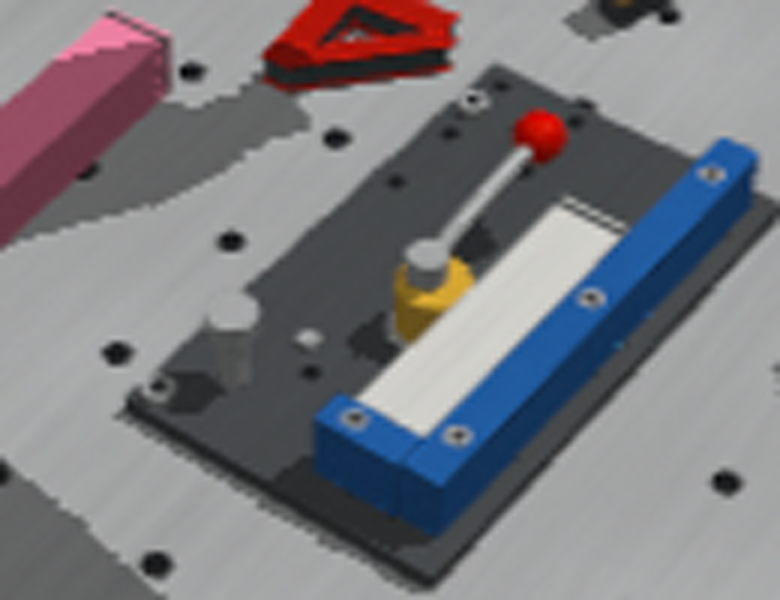

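```bash
python3 - <<'E'
from h import *
th,t=-0.0505,np.array([.549,-.0402]); R=np.array([[np.cos(th),-np.sin(th)],[np.sin(th),np.cos(th)]])
g=lambda p:((p[0]+.5)/6-.5+260,(p[1]+.5)/6-.5+145)
f=lambda p,z:(R.T@(onplane("side",g(p),z)-t))*1e3
k=f((540,136),.077); p=f((429,258),.085); print(k,p,"angle vs nominal pivot",np.arctan2(-k[1],k[0]-23.4),"vs seen",np.arctan2(p[1]-k[1],k[0]-p[0]))
for q in [(568,198),(629,228),(362,402)]: print(f(q,.052).round(1))
E
```

```text
[ 22.02729082 -97.19887236] [10.65345259 16.86755074] angle vs nominal pivot 1.584918074301929 vs seen 1.4714124225508285
[ -1.8 -90.4]
[-38.8 -90.8]
[-2.3 88. ]
```

```bash
python3 -m inch '[[[0,0,0],[0,0,0],1],[[0,0,0],[0,0,0],1]]' | head -1; python3 -c "
from station import manip
print(manip.job_done())"
```

```text
time_s: 12.95
the job is handed in; nothing more can be done
None
```

I pushed the tube with the closed fingertips until it butted against the end stop, then swung the cam lever round to its stop. I backed the robot clear and handed the job in at about 13 s.

**Tube:** while I pushed, the tool stopped advancing and the force rose to about 20 N. The last side picture puts the cap at fixture y of about -90.5 mm, against a target of -90. The tube lies along the fence.

**Lever:** it stopped against about 36 N from the fingertip. The knob sits at about 1.585 rad, using the nominal pivot position. A second estimate gave 1.47 rad from a hand-picked pivot pixel. I discounted it because that pixel landed about 20 mm from the known pivot; it is still above 1.45.

**Not checked:**
- The clamping forces of cam on tube and tube on fence could not be measured.
- The arm hid part of the last top view, so the lever was checked from the side view only.
- I did not measure the bystanders' positions afterwards. The pin looked unmoved in the last pictures, and I saw no unexpected contact forces.

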